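Gauge two bottle caps and tip the reject off the sorter

TASK

One of the two look-alike aluminium caps has too short a bore: try them on the gauge pin, and leave the good one standing fully home on the pin. Set the short one upright in the middle of the sorter's tilting tray, let go of it, then push the spring toggle over towards the deep cardboard carton, nearly to its stop but without forcing it, hold it there for about two seconds so that the cap tips into the carton, and let the toggle recentre. Leave the other goods on the table where they are.

Things in the scene. Friction and masses are not known exactly. Their poses are not given: they have to be found in the camera images.
- cap_1_mid (a point): turned bare-aluminium bottle cap, a plain cylinder 36 mm in diameter and 40 mm tall, about 40 g, standing mouth down (closed end up). The point is its centre, half-way up; z points to the closed end. The bore is 24 mm wide and opens downward; in one of the two caps it is 32 mm deep (good), in the other only 14 mm deep (short-bored). Which is which cannot be seen and is not told by the name: only trying it on the gauge pin shows it.
- cap_2_mid (a point): turned bare-aluminium bottle cap, a plain cylinder 36 mm in diameter and 40 mm tall, about 40 g, standing mouth down (closed end up). The point is its centre, half-way up; z points to the closed end. The bore is 24 mm wide and opens downward; in one of the two caps it is 32 mm deep (good), in the other only 14 mm deep (short-bored). Which is which cannot be seen and is not told by the name: only trying it on the gauge pin shows it.
- gauge_base (a point): centre of the top face of the gauge's dark round steel base (64 mm diameter, 12 mm high, fixed to the table), z up. From this face rises the bright pin, 20 mm in diameter and 28 mm tall, tapering to 12 mm over its top 6 mm. A good cap slides down until its rim rests on this face; the short one stops 14 mm above it; a cap that has missed the pin stays about 28 mm above it.
- sorter: fixed grey tilt-tray sorter. Origin on the table under the tray's pivot; its x runs from the switch box (at x = -135 mm; box 56 x 100 mm, 55 mm high) to the tray, its y lies across: the tray tips towards +y or -y, into the receivers that stand on either side under the tray's edges. Two cheeks (8 mm thick, 24 mm wide, 108 mm high) at x = +-69 mm carry the tray.
- toggle (a joint): angle of the spring-centred toggle lever, rad: 0 upright, positive when its tip leans to the sorter's +y, negative to -y, stops at +-0.45. It turns about the sorter's x axis; spring about 0.7 N m/rad, so some 7 N at the stop when pushed 45 mm above its pivot. The tray turns 2.5 times as far to the same side and comes back level when the lever is let go.
- toggle_tip (a point): top of the toggle lever: an upright steel rod 10 mm in diameter with a 16 mm ball at its top, standing on the switch box. The point is 70 mm above the lever's pivot, and the pivot is at the box's top face, 55 mm above the table.
- tray_centre (a point): centre of the upper face of the tilting tray, a steel plate 120 mm (sorter x) by 90 mm (sorter y), 100 mm above the table when level, with 8 mm lips on its two x ends and none on its y edges. It pivots about its middle, 95 mm above the table, and gives a little under load.
- carton: the deep cardboard carton for rejects, 128 x 144 mm, walls 52 mm high, fixed at one side of the sorter's tray (which side varies), partly beneath the tray's edge; origin at the centre of its underside, axes as the sorter's.
- keep_box: the low grey plastic box of the same outline with four compartments, walls 30 mm high, at the other side of the tray; not used in this task. Origin at the centre of its underside.
- bottle: bystander, to be left alone: upright closed bottle, 40 mm diameter, 120 mm tall; origin at the centre of its underside
- cream_jar: bystander, to be left alone: closed amber jar, 52 mm diameter, 45 mm tall; origin at the centre of its underside
- soap_carton: bystander, to be left alone: small paper carton 45 x 70 x 30 mm; origin at the centre of its underside
- makeup_brush: bystander, to be left alone: brush lying flat, 170 mm long along its x, about 20 mm thick; origin on its underside
- compact: bystander, to be left alone: flat round black case, 64 mm diameter, 14 mm thick; origin at the centre of its underside
- palette: bystander, to be left alone: flat black case 70 x 110 x 12 mm; origin at the centre of its underside
There are look-alikes about, which are no part of the job. What is shaped like the part that bears cap_2_mid but pink is not meant.

How it is judged (in metres and radians):
On the way, in this order (a step that is already met when the one before it is completed fails the run):
1. the short-bored cap stands released on the level tray, within 22 mm of its middle (horizontal distance between cap_1_mid and tray_centre below 0.022 m and height (world z) of cap_1_mid between 0.105 and 0.135 m and angle between cap_1_mid's own z axis and vertical below 0.4 rad and contact force between the fingers and anything else below 0.1 N and value of joint toggle between -0.12 and 0.12 rad), for 0.2 s.
2. the toggle is held over towards the carton, past 0.34 rad, for 1 s (((value of joint toggle above 0.34 rad and y of carton in the frame of sorter above 0 m) or (value of joint toggle below -0.34 rad and y of carton in the frame of sorter below 0 m))), for 1 s.
3. the toggle has been let go and is back within 0.06 rad of its centre, with the short cap in the carton (value of joint toggle between -0.06 and 0.06 rad and x of cap_1_mid in the frame of carton between -0.06 and 0.06 m and y of cap_1_mid in the frame of carton between -0.068 and 0.068 m and height (world z) of cap_1_mid below 0.06 m), for 0.2 s.
At the end, for the whole second after the job is handed in: the good cap stands upright (within 0.12 rad) on the gauge pin, its rim within 4 mm of the base; the short-bored cap lies inside the carton; the toggle is within 0.06 rad of its centre (all of step 3 and horizontal distance between cap_2_mid and gauge_base below 0.006 m and z of cap_2_mid in the frame of gauge_base between 0.016 and 0.024 m and angle between cap_2_mid's own z axis and vertical below 0.12 rad); the robot touches nothing.
It fails at once if the toggle is forced: more than 30 N on it (contact force between toggle and anything else above 30 N).
It fails at once if a bystander is moved by more than 30 mm (distance of any of bottle, cream_jar, soap_carton, makeup_brush, compact, palette from where it was at the start of the episode above 0.03 m).
It also fails if it takes over 72 s, if anything falls off the work surface, if the arm or the gripper's body presses on something with over 40 N, if the wrist force passes 120 N, or if a joint passes its speed limit or range.

ROBOT

A 6-joint arm with a two-finger parallel gripper is mounted at the origin on the work surface. World frame = base frame: x ahead of the robot, y to its left, z up, the work surface at z = 0. Lengths are in mm, angles in rad, forces in N, time in s.
With the tool pointing down it reaches from about 275 to 825 mm from the base axis. Payload 4.9 kg.
Tool frame: the origin (TCP) lies at the very end of the fingers, on their centre line; the grasp point (between the pads) lies 19 mm behind it; z points along the fingers, y is the line along which they close (so a half turn about z gives the same grasp; the last joint's range is limited). The gripper opens to 85 mm and grips with 20 to 120 N. Pads are 22 mm wide; open, the fingers measure 114 mm over their backs; the gripper's body (76 mm by 85 mm) begins 54 mm behind the grasp point. The pads swing forward as they close: fully open they stand 13 mm farther back than shut.
Start: joints at [-1.236, 0.326, -0.193, 1.052, 0, 1.437], TCP at [248.513, -490.673, 231.281] pointing down, gripper open.
Joint ranges: [-2.65, 2.65], [-0.97, 1.79], [-1.3, 1.35], [-1.93, 2.1], [-1.47, 1.37], [-3.14, 3.14]. Speed limits (rad/s): [2.57, 2.57, 3.14, 3.14, 3.14, 3.14].

INTERFACE

Orientations are given as [roll, pitch, yaw] about the fixed x, y, z axes, in that order (R = Rz(yaw) Ry(pitch) Rx(roll)).
In Python, from bench import bot, solve_ik, imaging gives the robot as it stands. Calls block until the motion is done:
- bot.move_ptp(position, orientation): joint-space move of the TCP to a pose.
- bot.movel(position, rot=None, max_speed=150, threshold=None): straight line of the TCP; rot=None keeps the orientation; max_speed is the mean speed in mm/s. With threshold (N) it stops when the force on the tool has changed by that much, and returns True; else False.
- bot.move_j(angles): joint-space move.
- bot.grip(opening, effort=None): opening from 0.0 (shut) to 1.0 (fully open); effort is the grip in N (None keeps the last); returns when the fingers have stopped.
- bot.dwell(seconds).
- solve_ik(position, orientation): joint angles nearest the present ones, or None.
- bot.get_state(): the state.
- imaging.capture(name): name is "side" or "top"; returns the picture (400x640x3 uint8, blue, green, red); there is no depth.
- imaging.camera_model(name): a dict with "K" (3x3 intrinsics, pixels), "position" and "rotation" of the camera in the world. Camera axes: x right, y up, looking along -z (the intrinsics and any distortion apply to the point x, -y, -z); pixel columns grow to the right and rows downward; lengths in mm; the calibration is good to about 2 mm. A picture is of the moment at which its call begins. camera_model takes no time and is no camera call.
A pose or a line that the arm cannot do raises bot.IKError and nothing moves.
- bot.sign_off(): hands the job in; it is judged then, once.
The state is a dict: "t": time; "qpos": joint angles; "joint_velocities": joint speeds; "effort": joint torques, N m; "tcp_pos": TCP position; "orientation": TCP orientation; "contact_force": force on the tool from outside, world axes, zero at the start; "wrist_torque": the same for the moment, N m; "opening": opening from 0.0 (shut) to 1.0 (fully open); "gripper_force": force on a finger pad.
Only numpy, scipy, OpenCV 4.12 (cv2) and the standard library are available. Lean on these libraries where they do the work, as an engineer would, in place of code of your own. Each camera call takes 0.05 s, during which the arm holds its last target. There are 200 camera calls.

## Working session

There is one attempt and no reset: what is moved stays moved. The work goes in short steps, each a Python script; the robot and the scene stay as the last script left them, time stands still between calls to the robot, and variables do not carry over. Pictures are saved under pics/ and viewed, at most 10 in all, crops included, and the job is handed in when it is done.

```bash
ls; mkdir -p pics; python3 - <<'E'
from bench import bot, imaging
import cv2
for n in("top","side"):
    cv2.imwrite(f"pics/{n}0.png",imaging.capture(n)); m=imaging.camera_model(n); print(n,m)
print(bot.get_state())
E
```

```text
pics
top {'K': array([[375.56182576,   0.        , 315.64201301],
       [  0.        , 375.56182576, 201.46776906],
       [  0.        ,   0.        ,   1.        ]]), 'position': array([ 361.13064328,   65.14635754, 1013.22981625]), 'rotation': array([ 0.18078575,  0.01931631, -1.57948506])}
side {'K': array([[495.37028452,   0.        , 330.69465105],
       [  0.        , 495.37028452, 192.96284804],
       [  0.        ,   0.        ,   1.        ]]), 'position': array([-102.34839649,  650.25588542,  934.2814307 ]), 'rotation': array([ 0.80429656,  0.00582376, -2.31411778])}
{'t': 0.1, 'qpos': array([-1.23624060e+00,  3.26849788e-01, -1.93483167e-01,  1.05199280e+00,
       -6.02943384e-06,  1.43657805e+00]), 'joint_velocities': array([ 0.00107315, -0.00279154,  0.00239613,  0.00236334,  0.00100035,
        0.00122553]), 'effort': array([ 4.66995825e-04, -4.44242656e+01,  2.63036352e+01,  7.96179695e-03,
        1.80727403e-05,  1.20568558e-05]), 'tcp_pos': array([ 248.31464583, -490.17573336,  230.59128238]), 'orientation': array([-3.14007618e+00, -1.98685545e-04,  4.68773865e-01]), 'contact_force': array([-0.22670644,  0.56555056,  0.58408389]), 'wrist_torque': array([ 0.05849687, -0.00597355,  0.04044121]), 'gripper_force': 0.0, 'opening': 1.0023103092824157}
```

View pics/top0.png

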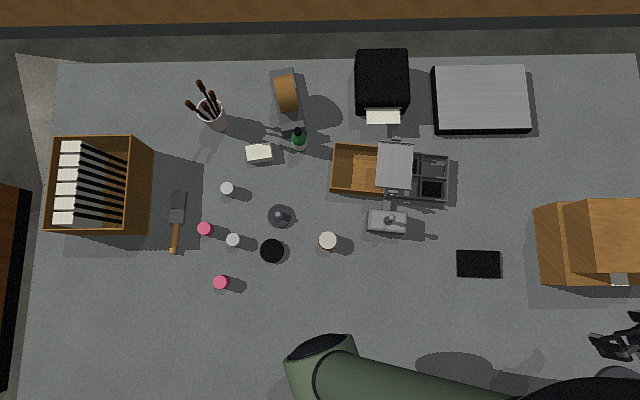

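View pics/side0.png

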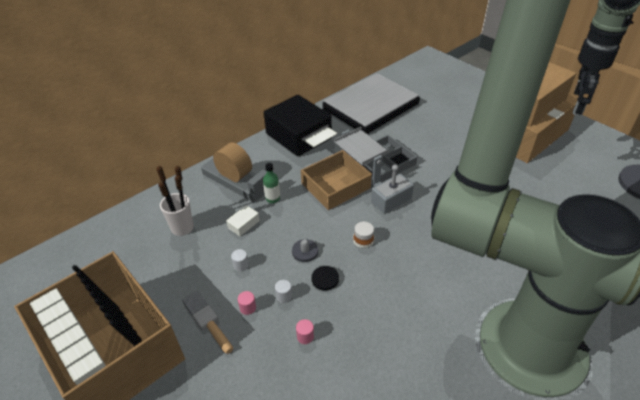

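The top view shows:
- **Aluminium caps:** (226,189) and (233,240).
- **Pink look-alikes, not meant:** (205,229) and (221,283).
- **Gauge:** (281,216).
- **Sorter:** tray at (395,165), switch box at (387,221).
- **Carton:** at (355,168), on the left, which is world +y.
- **Keep box:** on the right.

Next I'll measure these and check them in an enlarged crop.

```bash
cat > h.py <<'E'
from bench import bot, solve_ik, imaging
import cv2, numpy as np
from scipy.spatial.transform import Rotation as Ro
def cam(n):
    m=imaging.camera_model(n); return m["K"],np.array(m["position"]),Ro.from_euler("xyz",m["rotation"]).as_matrix()
def ray(n,uv):
    K,p,R=cam(n); d=np.linalg.inv(K)@[uv[0],uv[1],1]; return p,R@(d*[1,-1,-1])
def plane(n,uv,z):
    p,d=ray(n,uv); return p+d*(z-p[2])/d[2]
def proj(n,P):
    K,p,R=cam(n); c=(R.T@(np.array(P,float)-p))*[1,-1,-1]; c=K@c; return c[:2]/c[2]
def two(a,b):
    (p,d),(q,e)=ray("top",a),ray("side",b); s=np.linalg.lstsq(np.c_[d,-e],q-p,rcond=None)[0]
    A,B=p+s[0]*d,q+s[1]*e; return (A+B)/2,np.linalg.norm(A-B)
def blobs(img,lo,hi,roi,amin=30):
    x0,y0,x1,y1=roi; h=cv2.cvtColor(img[y0:y1,x0:x1],cv2.COLOR_BGR2HSV)
    m=cv2.inRange(h,np.array(lo),np.array(hi)); n,l,s,c=cv2.connectedComponentsWithStats(m)
    return [(s[i,4],s[i,:4]+[x0,y0,0,0],c[i]+[x0,y0]) for i in range(1,n) if s[i,4]>=amin]
E
python3 - <<'E'
from h import *
t=cv2.imread("pics/top0.png"); s=cv2.imread("pics/side0.png")
a=cv2.resize(t[135:305,190:460],None,fx=2.9,fy=2.9,interpolation=cv2.INTER_CUBIC); cv2.imwrite("pics/tc.png",a)
b=cv2.resize(s[130:340,220:430],None,fx=2.8,fy=2.8,interpolation=cv2.INTER_CUBIC); cv2.imwrite("pics/sc.png",b)
for u in [(226,187),(233,238)]: print(plane("top",u,40))
for lo in (150,175,200):
  print(lo)
  for r in [(212,175,245,255)]:
    for k in blobs(t,(0,0,lo),(180,60,255),r): print("top",k)
  for r in [(225,245,300,305)]:
    for k in blobs(s,(0,0,lo),(180,60,255),r): print("side",k)
E
```

```text
[581.33954752 321.08262303  40.        ]
[445.28706634 298.12090982  40.        ]
150
top (np.int32(125), array([220, 182,  13,  12]), array([226.016, 187.488]))
top (np.int32(132), array([226, 233,  13,  13]), array([232.15151515, 239.00757576]))
side (np.int32(169), array([231, 249,  16,  17]), array([237.85207101, 255.01183432]))
side (np.int32(192), array([274, 279,  17,  15]), array([282.06770833, 285.91145833]))
175
top (np.int32(110), array([220, 182,  13,  12]), array([226.05454545, 187.6       ]))
top (np.int32(84), array([226, 233,  13,  13]), array([231.8452381 , 238.95238095]))
side (np.int32(133), array([231, 249,  15,  12]), array([238.13533835, 254.72180451]))
side (np.int32(156), array([275, 280,  15,  13]), array([282.07692308, 285.95512821]))
200
side (np.int32(93), array([232, 250,  13,  10]), array([237.89247312, 254.87096774]))
side (np.int32(88), array([276, 282,  12,  10]), array([281.19318182, 286.55681818]))
```

View pics/tc.png

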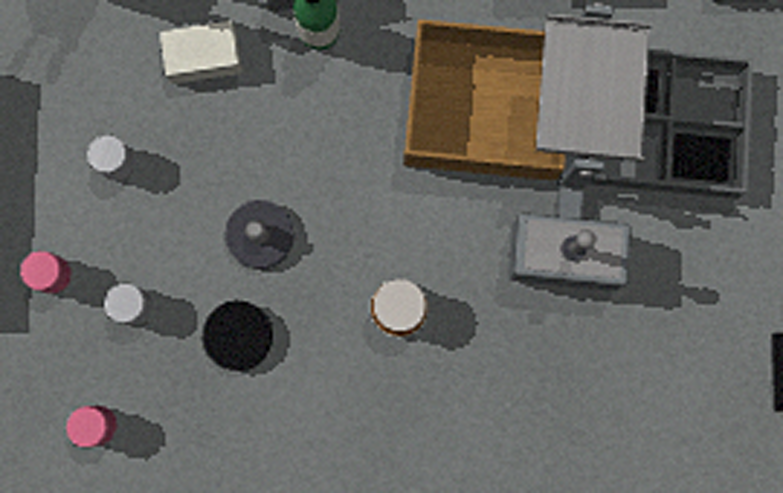

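View pics/sc.png

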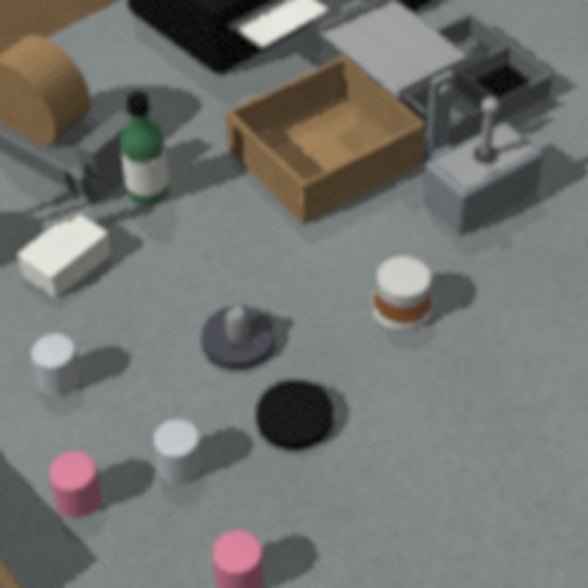

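Both aluminium caps are confirmed in the crops: top crop (106,153) and (124,302), side crop (53,349) and (176,437). Their colour is plain silver, while the look-alikes at (45,271) and (88,427) are pink. The gauge pin tip is at crop (255,228), the tray corners run from (545,17) to (643,158), and the toggle ball is at (586,239).

```bash
python3 - <<'E'
from h import *
np.set_printoptions(precision=1,suppress=True)
T=lambda x,y:(190+(x+.5)/2.9-.5,135+(y+.5)/2.9-.5)
S=lambda x,y:(220+(x+.5)/2.8-.5,130+(y+.5)/2.8-.5)
for n,a,b,z in [("A",(106,153),(54,349),40),("B",(124,302),(176,436),40),("pin",(255,228),(237,312),40),("base",(262,236),(238,337),12),("ball",(586,239),(489,104),117),
  ("jar",(399,306),(404,275),45),("compact",(238,336),(295,412),14)]:
    print(n,two(T(*a),S(*b)),plane("top",T(*a),z)[:2],plane("side",S(*b),z)[:2])
tr=[plane("top",T(*p),100)[:2] for p in [(545,17),(651,24),(643,158),(537,149)]]
print(tr,np.mean(tr,0)); tr=np.array(tr)
print("edges",[np.linalg.norm(tr[i]-tr[i-1]) for i in range(4)],"yaw",np.arctan2(*( (tr[0]+tr[1]-tr[2]-tr[3])[::-1])))
bx=[plane("top",T(*p),55)[:2] for p in [(519,213),(630,223),(626,284),(515,275)]]
print("box",np.mean(bx,0)); 
# accurate two-view of side tray corners
trs=[plane("side",S(*p),100)[:2] for p in [(396,2),(464,46),(390,85),(322,40)]];print("trayside",trs,np.mean(trs,0))
E
```

```text
A (array([579.3, 319.6,  40.7]), np.float64(1.8834659770733118)) [580.2 320.4] [578.8 318.9]
B (array([442.9, 299.4,  39.8]), np.float64(0.7269505093324218)) [443.2 299.5] [442.5 299.2]
pin (array([508.3, 182.1,  38.6]), np.float64(1.871117014143832)) [508.9 182.5] [506.6 182.3]
base (array([507.5, 180.9,   4.6]), np.float64(2.319580570778219)) [505.5 179.3] [503.7 185.2]
ball (array([ 484.9, -100.6,  118.7]), np.float64(0.963169911965841)) [ 484.8 -101.2] [ 486.6 -101.9]
jar (array([436.6,  53.3,  46.1]), np.float64(0.20696976573957987)) [436.7  53.3] [437.1  52.5]
compact (array([413.6, 200.9,   9.3]), np.float64(0.029938930872092755)) [413.3 200.3] [410.9 203.2]
[array([683.6, -77.4]), array([ 675.8, -169.4]), array([ 556.3, -155.9]), array([565.3, -66. ])] [ 620.3 -117.2]
edges [np.float64(118.79773265071321), np.float64(92.31680949426973), np.float64(120.21469688286783), np.float64(90.35045647140119)] yaw -0.10396867590629073
box [ 485.  -100.4]
trayside [array([ 666.5, -165.2]), array([ 572.4, -163.2]), array([579.7, -70.2]), array([672.2, -69.8])] [ 622.7 -117.1]
```

Two views agree within about 2 mm, and the heights and tray size (119 × 91 mm) match the given ones. I'm picking up cap B first and trying it on the pin.

```bash
cat >> h.py <<'E'
np.set_printoptions(precision=1,suppress=True)
D=lambda yaw:[np.pi,0,yaw]
A=(579.5,319.8); B=(443,299.4); PIN=(508,182.2); TRAY=(620.5,-117); TIP=(485.2,-101); SY=-0.115
GZ=8   # TCP above the rim when gripping a cap
def pick(xy,yaw):
    bot.grip(0.8,40); bot.move_ptp([*xy,110],D(yaw)); bot.movel([*xy,GZ]); bot.grip(0.0,40)
    s=bot.get_state(); print("picked",s["opening"],s["gripper_force"],s["tcp_pos"],s["t"]); bot.movel([*xy,100])
def tryon(xy,yaw):
    bot.move_ptp([*xy,12+28+GZ+25],D(yaw)); 
    hit=bot.movel([*xy,12+GZ-1],max_speed=40,threshold=6); s=bot.get_state()
    print("hit",hit,"rim above base",s["tcp_pos"][2]-12-GZ,s["tcp_pos"],s["contact_force"],s["opening"],s["t"])
E
python3 - <<'E'
from h import *
for q in ([*B,GZ],[*PIN,20]): 
  for y in (np.pi/2,-np.pi/2): print(solve_ik(q,D(y)))
pick(B,np.pi/2)
tryon(PIN,np.pi/2)
E
```

```text
[ 0.5  0.6 -0.5  0.5  0.   2. ]
[ 0.5  0.6 -0.5  0.5  0.  -1.1]
[ 0.2  0.5 -0.5  0.6  0.   1.8]
[ 0.2  0.5 -0.5  0.6  0.  -1.4]
picked 0.41192126029196313 39.77110907435417 [443.8 299.8   9.1] 4.5417
hit True rim above base 1.157589865330877 [507.8 182.1  21.2] [-0.9 -0.7  4.6] 0.41122468195944745 7.1083
```

Cap B went fully home: the rim reading of 1.2 mm equals the 1.1 mm pick offset. It is the good one, so I'm releasing it and taking cap A to the tray.

```bash
python3 - <<'E'
from h import *
bot.grip(0.75); bot.movel([*PIN,120])
pick(A,np.pi/2)
bot.move_ptp([*TRAY,100+GZ+40],D(SY))
t=imaging.capture("top"); s=imaging.capture("side"); print(bot.get_state()["tcp_pos"],bot.get_state()["opening"],bot.get_state()["t"])
cv2.imwrite("pics/v.png",np.hstack([cv2.resize(t[130:260,250:440],None,fx=2.1,fy=2.1),cv2.resize(s[90:220,250:440],(399,273)) ]))
E
```

```text
picked 0.41162851015815194 40.00618117628619 [580.4 320.2   9.4] 10.4417
[ 620.6 -115.8  147.8] 0.411204497725925 12.9333
```

View pics/v.png

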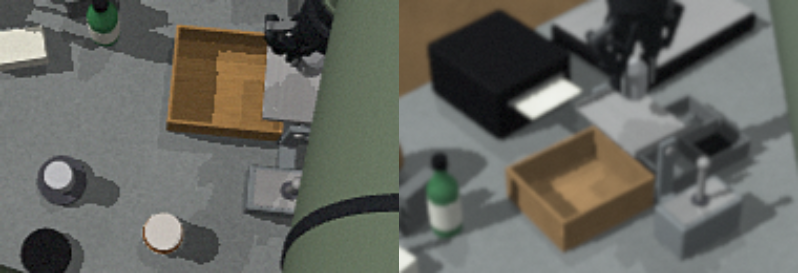

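The good cap stands on the gauge (left panel, 62,178), and cap A is held over the tray with the carton to its left. Placing it now.

```bash
python3 - <<'E'
from h import *
hit=bot.movel([*TRAY,100+GZ-3],max_speed=40,threshold=3); s=bot.get_state(); print(hit,s["tcp_pos"],s["contact_force"])
bot.grip(0.7); bot.dwell(0.3); bot.movel([*TRAY,200]); bot.grip(0.0)
bot.move_ptp([TIP[0]-8,TIP[1]-60,190],D(SY))
t=imaging.capture("top"); s=imaging.capture("side"); print(bot.get_state()["tcp_pos"],bot.get_state()["t"])
cv2.imwrite("pics/w.png",np.hstack([cv2.resize(t[130:260,250:440],None,fx=2.1,fy=2.1),cv2.resize(s[90:220,250:440],(399,273)) ]))
E
```

```text
True [ 620.1 -117.   109.3] [-1.4  0.8  5.3]
[ 478.6 -161.3  190.5] 16.5917
```

View pics/w.png

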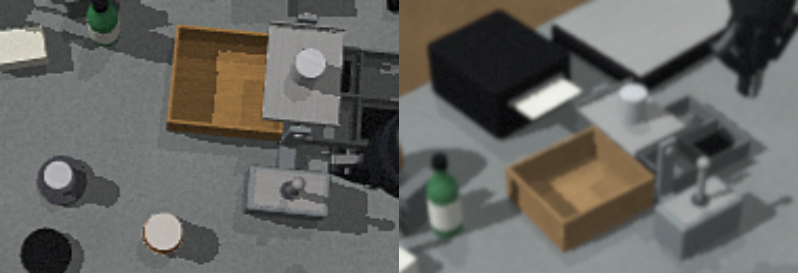

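The cap stands upright on the tray at left panel (311,65), and the toggle ball at (292,186) is free. Next I push the toggle towards +y, stepping from the first contact.

```bash
python3 - <<'E'
from h import *
print("cap on tray",plane("top",(250+311/2.1,130+65/2.1),140))
ny=np.array([-np.sin(SY),np.cos(SY)]); P=lambda o:[*(np.array(TIP)+o*ny),100]
off=lambda:(np.array(bot.get_state()["tcp_pos"][:2])-TIP)@ny
bot.movel([*P(-50)[:2],190]); bot.movel(P(-45)); bot.dwell(.3)
f0=bot.get_state()["contact_force"]; print(f0,off())
hit=bot.movel(P(0),max_speed=20,threshold=1.5); s=bot.get_state(); print(hit,off(),s["contact_force"]-f0,s["t"])
t=imaging.capture("top"); s=imaging.capture("side")
cv2.imwrite("pics/x.png",np.hstack([cv2.resize(t[130:260,300:440],(431,400)),cv2.resize(s[130:230,340:440],(400,400)) ]))
E
```

```text
cap on tray [ 617.4 -118.2  140. ]
[ 0.5  0.6 -0.6] -45.204326044812255
True -16.72193706316619 [-0.8 -0.3  1.3] 19.2667
```

View pics/x.png

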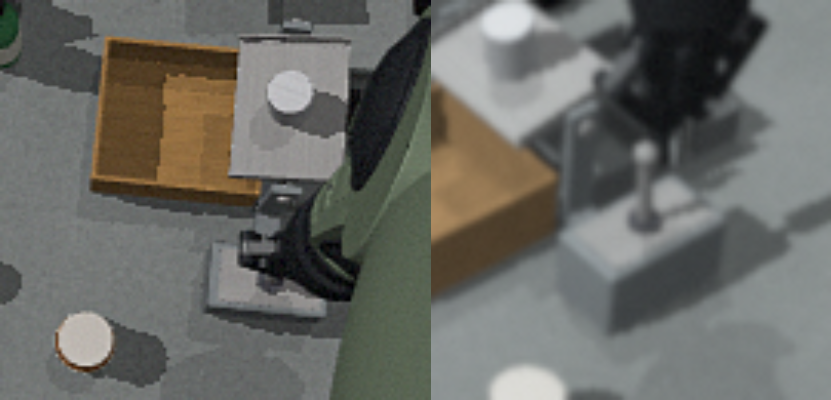

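Ball at right panel (645,152) is still about upright, with the fingertip just behind it. That hit looks like force noise, so I'll step on and read averaged force.

```bash
cat >> h.py <<'E'
ny=np.array([-np.sin(SY),np.cos(SY)]); P=lambda o:[*(np.array(TIP)+o*ny),100]
off=lambda:(np.array(bot.get_state()["tcp_pos"][:2])-TIP)@ny
def fy():
    v=[]
    for i in range(5): bot.dwell(.02); v.append(bot.get_state()["contact_force"][:2]@ny)
    return np.mean(v)
E
python3 - <<'E'
from h import *
for o in range(-16,-1,2):
    hit=bot.movel(P(o),max_speed=20,threshold=8); f=fy(); print(o,hit,round(off(),1),round(f,2),bot.get_state()["t"])
    if f<-4: break
s=imaging.capture("side")
cv2.imwrite("pics/y.png",cv2.resize(s[130:230,340:440],(500,500)))
E
```

```text
-16 False -16.0 -1.25 19.7
-14 False -13.9 -1.14 20.0333
-12 False -12.0 -1.75 20.3667
-10 False -10.0 -1.47 20.7
-8 False -8.0 -1.64 21.0333
-6 False -6.1 -2.67 21.3667
-4 False -4.0 -3.61 21.7
-2 False -2.1 -3.73 22.0333
```

View pics/y.png

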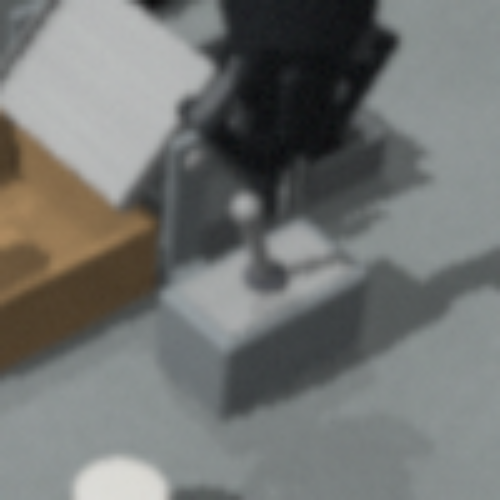

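The toggle is leaning (ball at crop (244,207)), the tray is well tilted, and the cap has slid off it. I'll read the angle from the ball's pixel, then finish the push to about 0.40 rad.

```bash
python3 - <<'E'
from h import *
for th in (0,.05,.1,.2,.25,.3,.35,.4,.45):
    b=np.array(TIP)+62*np.sin(th)*ny; print(th,proj("side",[*b,55+62*np.cos(th)]))
s=imaging.capture("side")
for k in blobs(s,(0,0,120),(180,60,255),(378,160,402,182),8): print(k)
print(fy())
E
```

```text
0 [394.5 167.2]
0.05 [393.6 167.7]
0.1 [392.6 168.3]
0.2 [390.7 169.5]
0.25 [389.8 170.2]
0.3 [388.9 170.9]
0.35 [387.9 171.7]
0.4 [387.  172.5]
0.45 [386.1 173.3]
(np.int32(18), array([386, 169,   5,   5]), array([388.3, 170.7]))
(np.int32(58), array([393, 174,   9,   8]), array([397.4, 178.1]))
(np.int32(8), array([385, 180,   5,   2]), array([387.4, 180.6]))
-3.829155968552957
```

Both the pixel (about 0.32) and the force (about 0.30) put the angle near 0.31 rad, so I need about 4 mm more.

```bash
python3 - <<'E'
from h import *
for o in (0,1,2,2.7):
    hit=bot.movel(P(o),max_speed=20,threshold=6); f=fy(); print(o,hit,round(off(),1),round(f,2))
    if f<-6.5: break
s=imaging.capture("side")
for k in blobs(s,(0,0,120),(180,60,255),(378,160,394,182),8): print(k)
bot.dwell(2.0); print(off(),fy(),bot.get_state()["t"])
E
```

```text
0 False -0.1 -4.43
1 False 0.9 -5.12
2 False 1.9 -5.09
2.7 False 2.5 -5.66
(np.int32(19), array([385, 170,   5,   5]), array([386.8, 171.8]))
2.483356193010192 -5.252676066283952 25.6833
```

Force and ball shift both give about 0.39–0.40 rad, held for over 2 s. Letting the lever recentre slowly, then checking.

```bash
python3 - <<'E'
from h import *
bot.movel(P(-50),max_speed=60); bot.movel([*P(-50)[:2],200])
bot.move_ptp([330,-350,260],D(SY)); bot.dwell(.3)
t=imaging.capture("top"); s=imaging.capture("side"); print(bot.get_state()["t"])
for k in blobs(s,(0,0,120),(180,60,255),(380,160,400,175),8): print(k)
cv2.imwrite("pics/z.png",np.hstack([cv2.resize(t[130:260,250:440],None,fx=2.1,fy=2.1),cv2.resize(s[130:260,250:440],(399,273)) ]))
E
```

```text
28.9333
(np.int32(18), array([392, 165,   5,   5]), array([393.9, 166.9]))
```

View pics/z.png

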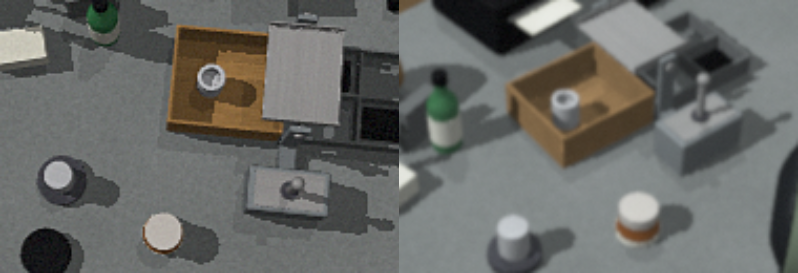

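The short cap is in the carton, mouth up at left panel (210,79), with a visibly shallow bore. The tray is level, the toggle is upright, and the good cap sits on the gauge base at right panel (513,240). Handing in.

```bash
python3 - <<'E'
from h import *
print(bot.sign_off())
E
```

```text
the job is handed in; nothing more can be done
None
```

The job is handed in (no verdict was returned): the good cap is fully home on the pin, and the other cap, taken as short without its own try on the pin, was tipped from the tray into the carton with the toggle back at centre.

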